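# Grade the activity balls by size

### The arm

A 7-joint arm with a two-finger parallel gripper is mounted at the origin on the work surface. World frame = base frame: x ahead of the robot, y to its left, z up, the work surface at z = 0. Lengths are in m, angles in rad, forces in N, time in s.
With the tool pointing down it reaches from about 0.4 to 0.875 m from the base axis. Payload 19.3 kg.
Tool frame: the origin (TCP) lies on the centre line of the jaws, within the pads' length; the fingertips stand 14 mm ahead of it and the grasp point (between the pads) lies 5 mm behind it; y points along the fingers, x is the direction in which the jaws open and shut, and the axes are right-handed (so a half turn about y gives the same grasp; the last joint's range is limited). The gripper opens to 85 mm and grips with 20 to 120 N. Pads are 22 mm wide; open, the fingers measure 114 mm over their backs; the gripper's body (76 mm by 85 mm) begins 54 mm behind the grasp point. The pads swing forward as they close: fully open they stand 13 mm farther back than shut.
Start: joints at [-1.394, 0.521, -0.036, 1.599, 0.021, 1.021, -0.113], TCP at [0.153, 0.606, 0.245] pointing down, gripper open.
Joint ranges: [-2.91, 2.91], [-0.3, 2.13], [-1.5, 1.42], [0.17, 2.43], [-1.26, 4.41], [0.16, 1.93], [-2.52, 2.52]. Speed limits (rad/s): [1.89, 1.89, 2.39, 2.39, 3.01, 3.01, 3.01].

### API

Orientations are given as [roll, pitch, yaw] about the fixed x, y, z axes, in that order (R = Rz(yaw) Ry(pitch) Rx(roll)).
In Python, from workcell import monitor, grab_frame, workorder gives the robot as it stands.
- The arm moves only by the tool drive_tool, never from a script. Its argument "steps" is one flat list of numbers, 5 for each row, row after row: the finger opening in mm, from 0 to 85.4, then the shift along the world's x, y, z in mm, then the turn about the world's z in degrees. In form: [fingers, tx, ty, tz, twist, fingers, tx, ty, tz, twist, ...]. A call has exactly 5 rows; each row shifts and turns the commanded pose from where the row before left it; what a row does not reach is not made up. A row lasts 1/12 s, in which the tool goes at most 41.7 mm and 7.16 degrees, less where a joint would pass 70% of its speed; a pose out of reach is approached as far as the arm can. A call is refused whole if a number of a shift passes 41.7 or a number of a turn 7.16, either way. A call with a gripper value outside its range is refused whole. The fingers move at their own pace and stop on an object; "grip_force" is the grip in N (left out, the last holds). Time passes only in rows, so rows that do not move let the fingers close, or fill a call up. It gives the time, the measured TCP pose, the force and the opening at its end, in the units of the state.
- monitor.observe(): the state, without advancing time (a new reading comes with each control period).
- grab_frame(name): name is "scene" or "top" or "wrist"; returns a dict with "frame" (480x640x3 uint8, red, green, blue), "vertical_fov" (degrees; the focal length in pixels is half the picture's height over the tangent of half this angle, whatever the lens; pixels are square), "cx", "cy" (the principal point, pixels), "xyz" and "orientation" of the camera in the world. Camera axes: x right, y down, z forward; pixel columns grow to the right and rows downward; lengths in m; the calibration is good to about 2 mm. A picture is of the moment at which its call begins. There is no depth.
- workorder.job_done(): hands the job in, once; it reports no verdict.
The state is a dict: "clock": time; "qpos": joint angles; "qd": joint speeds; "joint_efforts": joint torques, N m; "position": TCP position; "tool_rot": TCP orientation; "force": force on the tool from outside, world axes, zero at the start; "moment": the same for the moment, N m; "grip_width": finger opening in m.
Only numpy, scipy, OpenCV 4.12 (cv2) and the standard library are available. Lean on these libraries where they do the work, as an engineer would, in place of code of your own. Each camera call takes 0.05 s, during which the arm holds its last target. There are 200 camera calls.

### The job

With the blue gate kept shut, carry the blue tub by its white handle and tip all seven balls into the sorter's hopper, then stand the empty tub upright on the table again. After that, pull the gate right up by its red grip and leave it raised, so that the orange balls roll down into the orange tray and the small white ones drop into the green tray. Leave the other things on the table where they stand.

Things in the scene. Friction and masses are not known exactly. Their poses are not given: they have to be found in the camera images.
- sorter: Plywood ball sorter fixed to the table, 465 mm long. Origin on the table under the middle of the gate; y points uphill to the hopper, x across to the green tray's side, z up. Downhill of the gate (y < 0) five bars with 29 mm gaps slope down at 15 degrees: large balls roll along them to the orange tray, small ones fall through on to a ramp to the green tray. Screen walls: top at most 195 mm above the table.
- hopper (a point): Centre of the hopper's mouth, 235 mm above the table, at y = +63 mm of the sorter. The open-topped hopper is inside 181 mm along the sorter's x and 123 mm along its y, with upright walls 6 mm thick on three sides and the gate on the downhill (-y) side, all 235 mm high. Its floor (five shallow V grooves running downhill) is 138 mm above the table at the gate, 172 mm at the uphill end. Axes as the sorter's.
- orange_tray (a point): Centre of the orange tray's floor at the sorter's low end, 6 mm above the table; inside 183 mm along x, 110 mm along y, walls 85 mm above the table. Axes as the sorter's.
- green_tray (a point): Centre of the green tray's floor beside the bars, 6 mm above the table; inside 77 mm along x, 217 mm along y, walls 50 mm above the table. Axes as the sorter's.
- gate (a joint): How far the blue hopper gate is raised, m: 0 shut, 0.055 fully up. It slides straight up, about 4 N to move, and stays where it is left. 0.045 lets every ball pass.
- gate_grip (a point): Centre of the red grip on top of the gate: a block 50 mm along the sorter's x, 14 mm along its y, 40 mm tall; 250 mm above the table when shut. The gate plate below it (5 mm thick, 178 mm wide) has its top edge 233 mm above the table when shut, level with the hopper walls.
- tub: Blue tub holding the balls, 0.13 to 0.25 kg empty, loose. Origin: centre of its underside; x points to its pouring lip, z up. Outside 118 mm in y, x from -65 (back) to +67 mm (lip); back and side walls 46 mm high, floor 4 mm thick. The front is a ramp rising at 30 degrees from x = +25 mm to the lip: balls stay in while it is level; tipped lip down by 50 to 60 degrees it empties.
- tub_handle (a point): Centre of the white carrying handle: a square bar 14 mm along the tub's x, 22 mm tall, spanning the tub along its y (118 mm), fixed to the tub rigidly by an upright strip at each side; 94 mm above the underside, 81 mm free under it above the floor.
- tub_lip (a point): Middle of the tub's pouring lip, 28 mm above the underside, 67 mm ahead of the origin along the tub's x.
- big0: Orange ball, 40 mm across, 24 g, in the tub at the start. Origin at its centre.
- big1: Orange ball, 40 mm across, 24 g, in the tub at the start. Origin at its centre.
- big2: Orange ball, 40 mm across, 24 g, in the tub at the start. Origin at its centre.
- small0: White ball, 24 mm across, 10 g, in the tub at the start. Origin at its centre.
- small1: White ball, 24 mm across, 10 g, in the tub at the start. Origin at its centre.
- small2: White ball, 24 mm across, 10 g, in the tub at the start. Origin at its centre.
- small3: White ball, 24 mm across, 10 g, in the tub at the start. Origin at its centre.
- mug: Blue mug, 76 mm across, 90 mm tall; bystander. Origin at the centre of its underside.
- pump: Bottle with a green label, 60 mm across, 160 mm tall; bystander. Origin at the centre of its underside.
- jar: Amber jar with a yellow lid, 70 mm across, 90 mm tall; bystander. Origin at the centre of its underside.

How it is judged:
By the outcome, as a careful person would: the job done as asked, in the order asked, and still so for the second after the job is handed in, with the robot touching nothing.
It also fails if it takes over 72 s, if anything falls off the work surface, if the arm or the gripper's body presses on something with over 40 N, if the wrist force passes 120 N, or if a joint passes its speed limit or range.

## Working session

There is one attempt and no reset: what is moved stays moved. The work goes in short steps, Python scripts to look and compute and a tool call to move; the robot and the scene stay as the last step left them, time stands still between calls to the robot, and variables do not carry over. Pictures are saved under pics/ and viewed, about 8 in all and at most 12, crops included, and the job is handed in when it is done.

Besides the shell and the picture viewer there is one more tool, called after "Emit:" by a JSON object that holds its "method" and its "body", one argument or row to a line. drive_tool: Moves the arm, as the interface text tells. Its arguments: {"type":"object","properties":{"steps":{"type":"array"},"grip_force":{"type":"number"}},"required":["steps"]}

```bash
mkdir -p pics
cat > h.py <<'E'
import numpy as np, cv2
from workcell import monitor, grab_frame, workorder
from scipy.spatial.transform import Rotation as R
def cam(n):
    f=grab_frame(n); o=np.array(f["orientation"],float)
    M=R.from_euler('xyz',o).as_matrix() if o.shape==(3,) else (o if o.shape==(3,3) else None)
    fl=240/np.tan(np.radians(f["vertical_fov"]/2))
    return f["frame"],dict(M=M,p=np.array(f["xyz"]),f=fl,cx=f["cx"],cy=f["cy"])
def ray(c,u,v):
    d=c["M"]@np.array([(u-c["cx"])/c["f"],(v-c["cy"])/c["f"],1]); return d
def onz(c,u,v,z):
    d=ray(c,u,v); return c["p"]+d*(z-c["p"][2])/d[2]
def pix(c,P):
    q=c["M"].T@(np.array(P)-c["p"]); return [c["cx"]+c["f"]*q[0]/q[2],c["cy"]+c["f"]*q[1]/q[2]]
def save(n,im): cv2.imwrite("pics/"+n,cv2.cvtColor(im,cv2.COLOR_RGB2BGR))
E
python3 - <<'E'
from h import *
import pickle
D={}
for n in("scene","top"):
    im,c=cam(n); save(n+".png",im); D[n]=c; print(n,c)
pickle.dump(D,open("c.pkl","wb"))
s=monitor.observe(); print(s)
E
```

```text
scene {'M': array([[-0.67425585,  0.5510841 , -0.49161505],
       [ 0.73835229,  0.51626172, -0.43394669],
       [ 0.01466091, -0.65557619, -0.7549867 ]]), 'p': array([1.07066525, 0.52275136, 0.92550013]), 'f': np.float64(493.70097990655063), 'cx': 315.0575345022748, 'cy': 235.99734645401534}
top {'M': array([[ 5.49183433e-05, -9.96432926e-01,  8.43885129e-02],
       [-9.99958969e-01, -8.19153690e-04, -9.02155510e-03],
       [ 9.05850170e-03, -8.43845549e-02, -9.96392087e-01]]), 'p': array([0.47334425, 0.12300593, 1.27159501]), 'f': np.float64(525.4684942496239), 'cx': 318.1143967644856, 'cy': 239.97718439997664}
{'clock': 0.1, 'qpos': array([-1.39421458,  0.52197041, -0.03632376,  1.59992077,  0.02122214,
        1.02110364, -0.11277693]), 'qd': array([-0.00180371, -0.00255089,  0.00196079, -0.00203681, -0.00162628,
       -0.00045329, -0.00140306]), 'joint_efforts': array([ 4.03685728e-03, -9.28481984e+01,  1.98429778e+00, -3.70526075e+01,
        1.82407483e-02,  5.22593851e-03, -1.17629239e-05]), 'position': array([0.15264924, 0.60578785, 0.24478418]), 'tool_rot': array([-1.57088737e+00,  1.01252042e-03,  1.32403446e+00]), 'force': array([ 0.11113164, -0.06601986, -0.01276539]), 'moment': array([ 0.02387847, -0.00968964,  0.00226838]), 'grip_width': 0.08514820921176218}
```

View pics/top.png

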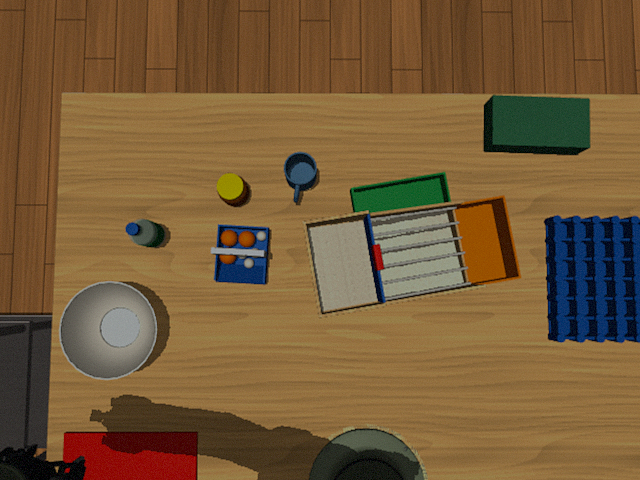

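View pics/scene.png

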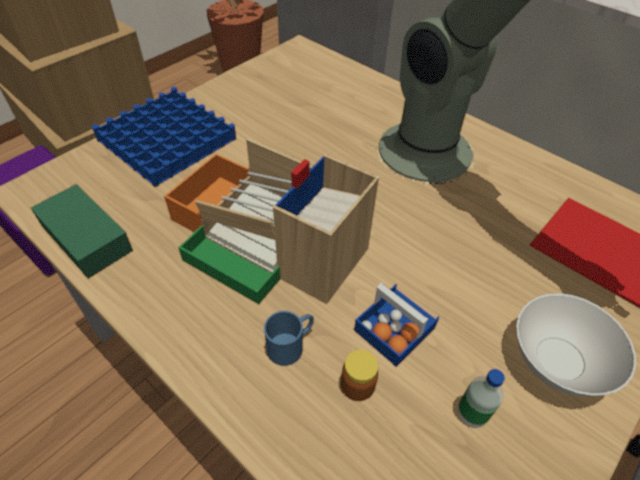

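```bash
python3 - <<'E'
import cv2,numpy as np
a=cv2.imread("pics/top.png")[215:295,200:285]; b=cv2.imread("pics/scene.png")[275:370,345:445]
a=cv2.resize(a,(400,400),interpolation=3);b=cv2.resize(b,(400,400),interpolation=3)
cv2.imwrite("pics/crop.png",np.hstack([a,b]))
E
python3 - <<'E'
from h import *
import pickle
D=pickle.load(open("c.pkl","rb"));c=D["top"]
im=cv2.cvtColor(cv2.imread("pics/top.png"),cv2.COLOR_BGR2HSV)
def mask(lo,hi,x0,y0,x1,y1):
    m=cv2.inRange(im,np.array(lo),np.array(hi)); z=np.zeros_like(m); z[y0:y1,x0:x1]=m[y0:y1,x0:x1]; return z
def rect(m):
    p=cv2.findNonZero(m); r=cv2.minAreaRect(p); return len(p),cv2.boxPoints(r)
# handle: white-ish
n,b=rect(mask([0,0,170],[180,60,255],205,244,275,259)); print("handle px",n,b.tolist()); P=np.array([onz(c,*q,.105) for q in b]); print(P.round(4)); print(P.mean(0))
# tub blue
n,b=rect(mask([105,120,40],[125,255,255],205,215,280,295)); print("tub px",b.tolist()); P=np.array([onz(c,*q,.046) for q in b]); print(P.round(4),P.mean(0))
# red grip
n,b=rect(mask([0,150,100],[8,255,255],365,235,395,280)); print("grip px",n,b.tolist()); P=np.array([onz(c,*q,.27) for q in b]); print(P.round(4),P.mean(0))
# hopper corners by eye at z=.235
for q in[(306,221),(366,212),(320,314),(384,303)]: print("hop",q,onz(c,*q,.235).round(4))
# blue gate
n,b=rect(mask([105,120,40],[125,255,255],360,205,392,305)); P=np.array([onz(c,*q,.233) for q in b]); print("gate",b.tolist(),P.round(4),P.mean(0))
E
```

```text
handle px 5 [[217.9827117919922, 252.3712921142578], [218.0021514892578, 251.95359802246094], [262.0, 254.00001525878906], [261.98052978515625, 254.41770935058594]]
[[0.5444 0.3347 0.105 ]
 [0.5453 0.3347 0.105 ]
 [0.5408 0.2371 0.105 ]
 [0.5399 0.2371 0.105 ]]
[0.5425716  0.28590398 0.105     ]
tub px [[213.77931213378906, 280.75177001953125], [217.1034393310547, 224.24139404296875], [268.279296875, 227.251708984375], [264.9552001953125, 283.7620849609375]]
[[0.482  0.3541 0.046 ]
 [0.6139 0.3486 0.046 ]
 [0.607  0.2287 0.046 ]
 [0.475  0.2354 0.046 ]] [0.54446909 0.29168584 0.046     ]
grip px 158 [[372.6320495605469, 244.9760284423828], [379.4960632324219, 243.72804260253906], [383.9920349121094, 268.4560546875], [377.1280212402344, 269.70404052734375]]
[[ 0.5487  0.0096  0.27  ]
 [ 0.5511 -0.0035  0.27  ]
 [ 0.5038 -0.0117  0.27  ]
 [ 0.5014  0.0015  0.27  ]] [ 0.52623129 -0.00103003  0.27      ]
hop (306, 221) [0.5989 0.1377 0.235 ]
hop (366, 212) [0.6171 0.0183 0.235 ]
hop (320, 314) [0.4158 0.1099 0.235 ]
hop (384, 303) [ 0.4371 -0.0157  0.235 ]
gate [[363.43511962890625, 214.63665771484375], [369.38812255859375, 213.5736083984375], [385.11126708984375, 301.623046875], [379.15826416015625, 302.68609619140625]] [[ 0.6121  0.0233  0.233 ]
 [ 0.6142  0.0114  0.233 ]
 [ 0.4398 -0.0182  0.233 ]
 [ 0.4377 -0.0064  0.233 ]] [0.52593712 0.0025145  0.233     ]
```

View pics/crop.png

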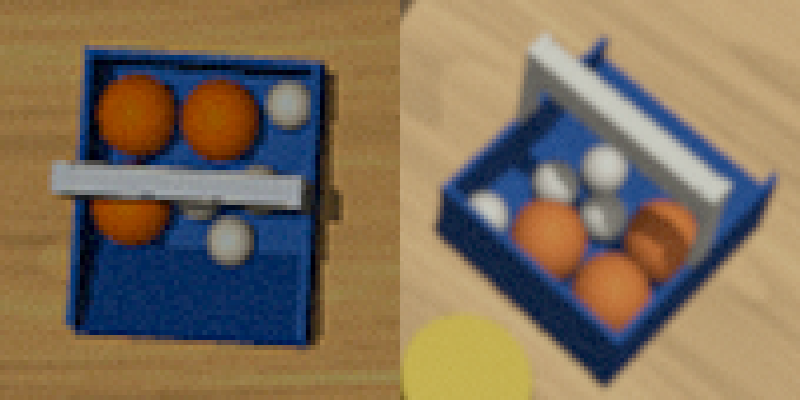

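Emit:
{"method": "drive_tool", "body": {
  "steps": [85, 26, -21, 0, -5.2, 85, 26, -21, 0, -5.2, 85, 26, -21, 0, -5.2, 85, 26, -21, 0, -5.2, 85, 26, -21, 0, -5.2],
  "grip_force": 30
}}

```text
clock: 0.52
position: [0.2837, 0.4997, 0.2451]
tool_rot: [-1.571, 0.0, 0.866]
force: [0.5, 0.8, -0.2]
grip_width: 0.0849
```

Emit:
{"method": "drive_tool", "body": {
  "steps": [85, 26, -21, 0, -5.2, 85, 26, -21, 0, -5.2, 85, 26, -21, 0, -5.2, 85, 26, -21, 0, -5.2, 85, 26, -21, 0, -5.2]
}}

```text
clock: 0.93
position: [0.4137, 0.3948, 0.2452]
tool_rot: [-1.571, 0.0, 0.412]
force: [-0.1, 1.5, 1.0]
grip_width: 0.0853
```

Emit:
{"method": "drive_tool", "body": {
  "steps": [85, 26, -21, 0, -5.2, 85, 26, -21, 0, -5.2, 85, 26, -21, 0, -5.2, 85, 26, -21, 0, -5.2, 85, 26, -21, 0, -5.2]
}}

```text
clock: 1.35
position: [0.5437, 0.2898, 0.2451]
tool_rot: [-1.571, 0.0, -0.042]
force: [0.6, -0.2, 0.0]
grip_width: 0.0851
```

Run:
```python
from h import *
im,c=cam("wrist"); save("w1.png",im)
s=monitor.observe(); print(s["clock"],s["position"],np.degrees(s["tool_rot"]),s["qpos"],c["p"])
print(pix(c,[.544,.288,.105]),pix(c,[.544,.347,.105]),pix(c,[.544,.229,.105]))
m=cv2.inRange(cv2.cvtColor(im,cv2.COLOR_RGB2HSV),(0,0,110),(180,45,255))
n,l,st,ce=cv2.connectedComponentsWithStats(m)
for i in range(1,n):
    if st[i,4]>800:
        b=cv2.boxPoints(cv2.minAreaRect(cv2.findNonZero((l==i).astype(np.uint8))));P=np.array([onz(c,*q,.105) for q in b]);print(st[i],P.mean(0).round(4),P.round(3).tolist())
```

```text
1.4 [0.54835144 0.28426723 0.24533155] [-90.148727    -0.14535223  -3.15570517] [-0.82880907  0.53684659  0.37687734  1.63649836 -0.2199293   1.00989959
 -0.43783626] [0.54636297 0.37303626 0.37256886]
[np.float64(316.20645464423745), np.float64(237.54349428370134)] [np.float64(312.8357608620247), np.float64(155.94748899223762)] [np.float64(319.1467421172934), np.float64(308.72044707482576)]
[ 307  144   26  159 2935] [0.5468 0.2948 0.105 ] [[0.539, 0.355, 0.105], [0.556, 0.355, 0.105], [0.556, 0.235, 0.105], [0.536, 0.235, 0.105]]
```

View pics/w1.png

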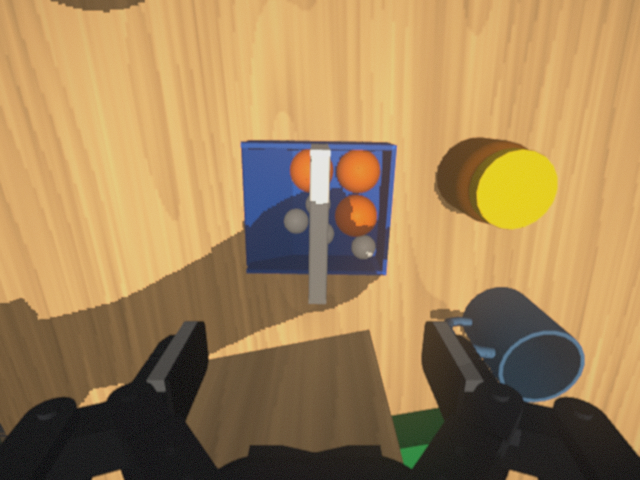

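Emit:
{"method": "drive_tool", "body": {
  "steps": [85, 3, 0, -30, -0.4, 85, 0, 0, -30, 0, 85, 0, 0, -30, 0, 85, 0, 0, -20, 0, 85, 0, 0, -14, 0]
}}

```text
clock: 1.82
position: [0.5446, 0.2906, 0.1186]
tool_rot: [-1.573, 0.002, -0.044]
force: [0.9, 0.7, 0.2]
grip_width: 0.0851
```

Emit:
{"method": "drive_tool", "body": {
  "steps": [85, 0, 0, -14, 0, 85, 0, 0, -10, 0, 85, 0, 0, -5, 0, 85, 0, 0, 0, 0, 60, 0, 0, 0, 0]
}}

```text
clock: 2.23
position: [0.5459, 0.2911, 0.0926]
tool_rot: [-1.571, -0.0, -0.044]
force: [-0.1, -0.7, 0.2]
grip_width: 0.0751
```

Run:
```python
from h import *
im,c=cam("wrist"); save("w2.png",im)
s=monitor.observe(); print(s["clock"],s["position"],np.degrees(s["tool_rot"]),s["force"],s["grip_width"])
```

```text
2.2833 [0.5460266  0.29117912 0.09297211] [-8.99754791e+01 -3.58183048e-02 -2.54465937e+00] [ 0.00515357 -0.56838432  0.41666001] 0.06827273597341849
```

View pics/w2.png

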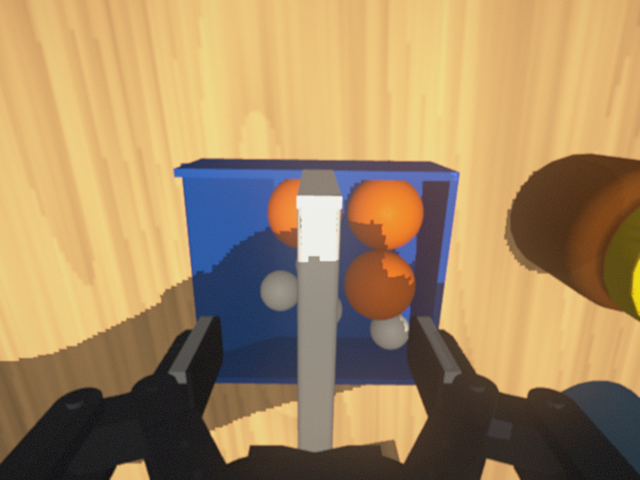

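Emit:
{"method": "drive_tool", "body": {
  "steps": [0, 0, 0, 0, 0, 0, 0, 0, 0, 0, 0, 0, 0, 0, 0, 0, 0, 0, 0, 0, 0, 0, 0, 0, 0],
  "grip_force": 50
}}

```text
clock: 2.7
position: [0.5459, 0.2911, 0.0925]
tool_rot: [-1.571, -0.0, -0.044]
force: [0.1, 0.9, 2.4]
grip_width: 0.0127
```

Emit:
{"method": "drive_tool", "body": {
  "steps": [0, 0, 0, 0, 0, 0, 0, 0, 0, 0, 0, 0, 0, 3, 0, 0, 0, 0, 8, 0, 0, 0, 0, 12, 0]
}}

```text
clock: 3.12
position: [0.545, 0.2907, 0.1151]
tool_rot: [-1.572, 0.002, -0.044]
force: [-0.8, -0.4, -2.2]
grip_width: 0.0136
```

Emit:
{"method": "drive_tool", "body": {
  "steps": [0, 0, 0, 20, 0, 0, 0, 0, 24, 0, 0, 0, 0, 24, 0, 0, 0, 0, 24, 0, 0, 0, 0, 24, 0]
}}

```text
clock: 3.53
position: [0.5455, 0.2908, 0.2336]
tool_rot: [-1.571, -0.0, -0.045]
force: [0.3, 0.1, -4.3]
grip_width: 0.0131
```

Emit:
{"method": "drive_tool", "body": {
  "steps": [0, 0, 0, 24, 0, 0, 0, 0, 24, 0, 0, 0, 0, 24, 0, 0, 0, 0, 20, 0, 0, 0, 0, 14, 0]
}}

```text
clock: 3.95
position: [0.5458, 0.2908, 0.3405]
tool_rot: [-1.569, -0.002, -0.045]
force: [0.3, -0.6, -3.9]
grip_width: 0.0132
```

Emit:
{"method": "drive_tool", "body": {
  "steps": [0, 0, 0, 10, 0, 0, 0, 0, 5, 0, 0, 0, 0, 0, 0, 0, 0, 0, 0, 0, 0, 0, 0, 0, 0]
}}

```text
clock: 4.37
position: [0.5454, 0.2909, 0.3514]
tool_rot: [-1.572, 0.001, -0.044]
force: [-0.4, -0.7, -4.2]
grip_width: 0.0132
```

Run:
```python
from h import *
im,c=cam("wrist"); save("w3.png",im)
s=monitor.observe(); print(s["clock"],s["position"],np.degrees(s["tool_rot"]),s["force"],s["moment"],s["grip_width"],s["qpos"])
```

```text
4.4167 [0.54538664 0.29093924 0.35135731] [-9.00531631e+01  7.04172183e-02 -2.54211288e+00] [ 0.30393743 -0.18832567 -3.39082065] [-0.00220808  0.06780207  0.05418853] 0.013047474108450073 [-0.85665507  0.44911938  0.40584697  1.4951317  -0.18228715  1.23636215
 -0.47099901]
```

Emit:
{"method": "drive_tool", "body": {
  "steps": [0, -1.8, -9.6, 0, 5.1, 0, -1.8, -9.6, 0, 5.1, 0, -1.8, -9.6, 0, 5.1, 0, -1.8, -9.6, 0, 5.1, 0, -1.8, -9.6, 0, 5.1]
}}

```text
clock: 4.83
position: [0.5364, 0.2425, 0.3516]
tool_rot: [-1.571, 0.001, 0.405]
force: [0.1, -0.1, -3.3]
grip_width: 0.0131
```

Emit:
{"method": "drive_tool", "body": {
  "steps": [0, -1.8, -9.6, 0, 5.1, 0, -1.8, -9.6, 0, 5.1, 0, -1.8, -9.6, 0, 5.1, 0, -1.8, -9.6, 0, 5.1, 0, -1.8, -9.6, 0, 5.1]
}}

```text
clock: 5.25
position: [0.5274, 0.1944, 0.3516]
tool_rot: [-1.57, 0.001, 0.85]
force: [-0.1, 0.2, -3.2]
grip_width: 0.0128
```

Emit:
{"method": "drive_tool", "body": {
  "steps": [0, -1.8, -9.6, 0, 5.1, 0, -1.8, -9.6, 0, 5.1, 0, -1.8, -9.6, 0, 5.1, 0, -1.8, -9.6, 0, 5.1, 0, -1.8, -9.6, 0, 5.1]
}}

```text
clock: 5.67
position: [0.5184, 0.1464, 0.3517]
tool_rot: [-1.57, 0.001, 1.295]
force: [-0.5, 0.1, -3.5]
grip_width: 0.013
```

Emit:
{"method": "drive_tool", "body": {
  "steps": [0, -1.8, -9.6, 0, 5.1, 0, -1.8, -9.6, 0, 5.1, 0, -1.8, -9.6, 0, 5.1, 0, -1.8, -9.6, 0, 5.1, 0, -1.8, -9.6, 0, 5.1]
}}

```text
clock: 6.08
position: [0.5094, 0.0985, 0.3517]
tool_rot: [-1.57, 0.0, 1.74]
force: [-0.2, 0.1, -3.9]
grip_width: 0.0133
```

Emit:
{"method": "drive_tool", "body": {
  "steps": [0, 0, 0, 0, 0.3, 0, 0, 0, 0, 0, 0, 0, 0, 0, 0, 0, 0, 0, 0, 0, 0, 0, 0, 0, 0]
}}

```text
clock: 6.5
position: [0.5097, 0.0996, 0.3521]
tool_rot: [-1.571, -0.0, 1.741]
force: [-0.6, -0.4, -2.8]
grip_width: 0.0129
```

Run:
```python
from h import *
a,c=cam("scene"); 
save("s4.png",cv2.resize(a[60:360,180:580],(800,600)))
s=monitor.observe(); print(s["clock"],s["position"],np.degrees(s["tool_rot"]),s["force"],s["moment"],s["grip_width"],s["qpos"])
o=np.array([.526,.0007]);y=np.array([-.168,.986]);print("sorter y",(s["position"][:2]-o)@y, (s["position"][:2]-o)@[.986,.168])
```

```text
6.55 [0.50970386 0.09957846 0.35216095] [-8.99894573e+01 -1.62202950e-03  9.97405327e+01] [ 0.81536972 -0.26682655 -3.46344569] [-0.0009283  -0.04367585  0.00905286] 0.01295626411800551 [-0.40652478  0.24837919  0.12383955  1.73750662 -0.03321204  1.15791491
  1.467688  ]
sorter y 0.10023191101370153 0.0005435865578132863
```

View pics/s4.png

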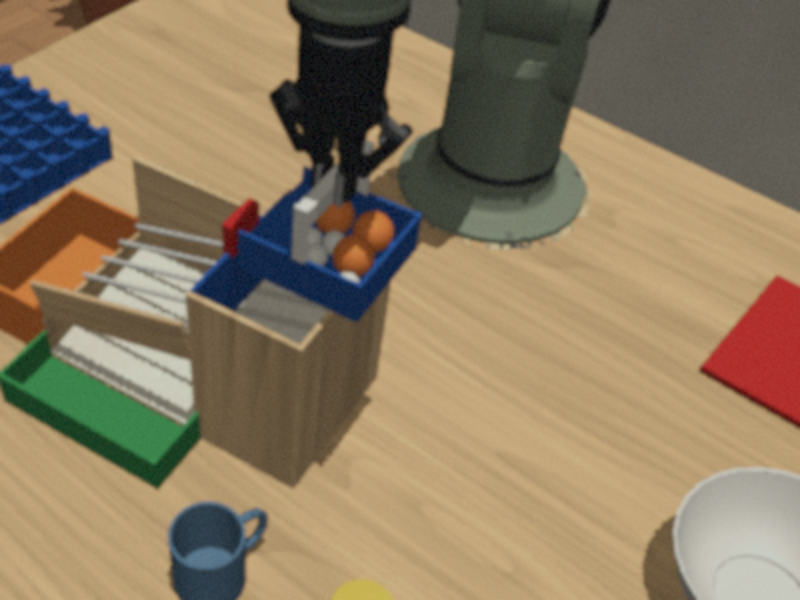

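Emit:
{"method": "drive_tool", "body": {
  "steps": [0, -1.5, 8.8, 0, 0, 0, -3, 17.7, 0, 0, 0, -3, 17.7, 0, 0, 0, -3, 17.7, 0, 0, 0, -3, 17.7, 0, 0]
}}

```text
clock: 6.97
position: [0.4957, 0.1803, 0.3523]
tool_rot: [-1.571, -0.0, 1.741]
force: [0.8, -0.1, -3.9]
grip_width: 0.0133
```

Emit:
{"method": "drive_tool", "body": {
  "steps": [0, -3, 17.7, 0, 0, 0, -3, 17.7, 0, 0, 0, -3, 17.7, 0, 0, 0, -3, 17.7, 0, 0, 0, -3, 17.7, -8, 0]
}}

```text
clock: 7.38
position: [0.481, 0.2691, 0.3453]
tool_rot: [-1.573, -0.001, 1.741]
force: [-0.0, -0.0, -3.3]
grip_width: 0.013
```

Emit:
{"method": "drive_tool", "body": {
  "steps": [0, -1.5, 8.9, -16, 0, 0, 0, 0, -24, 0, 0, 0, 0, -24, 0, 0, 0, 0, -24, 0, 0, 0, 0, -24, 0]
}}

```text
clock: 7.8
position: [0.4792, 0.277, 0.2312]
tool_rot: [-1.571, -0.0, 1.741]
force: [0.5, 0.6, -4.1]
grip_width: 0.0132
```

Emit:
{"method": "drive_tool", "body": {
  "steps": [0, 0, 0, -24, 0, 0, 0, 0, -24, 0, 0, 0, 0, -24, 0, 0, 0, 0, -20, 0, 0, 0, 0, -16, 0]
}}

```text
clock: 8.22
position: [0.4789, 0.2767, 0.1226]
tool_rot: [-1.57, 0.0, 1.741]
force: [0.2, 0.2, -4.2]
grip_width: 0.0132
```

Emit:
{"method": "drive_tool", "body": {
  "steps": [0, 0, 0, -12, 0, 0, 0, 0, -8, 0, 0, 0, 0, -6, 0, 0, 0, 0, -4, 0, 0, 0, 0, 0, 0]
}}

```text
clock: 8.63
position: [0.4795, 0.2763, 0.094]
tool_rot: [-1.57, 0.0, 1.741]
force: [0.7, 0.2, -3.5]
grip_width: 0.0133
```

Emit:
{"method": "drive_tool", "body": {
  "steps": [0, 0, 0, -2, 0, 0, 0, 0, 0, 0, 45, 0, 0, 0, 0, 45, 0, 0, 0, 0, 45, 0, 0, 0, 0]
}}

```text
clock: 9.05
position: [0.48, 0.2762, 0.0927]
tool_rot: [-1.572, -0.0, 1.741]
force: [-1.1, -0.1, 0.1]
grip_width: 0.0446
```

Emit:
{"method": "drive_tool", "body": {
  "steps": [45, 0, 0, 0, 0, 45, 12, 2, 0, 0, 45, 12, 2, 0, 0, 45, 11, 2, 0, 0, 45, 0, 0, 0, 0]
}}

```text
clock: 9.47
position: [0.5165, 0.2822, 0.0925]
tool_rot: [-1.572, -0.0, 1.74]
force: [-0.7, -0.0, 0.1]
grip_width: 0.045
```

Emit:
{"method": "drive_tool", "body": {
  "steps": [0, 0, 0, 0, 0, 0, 0, 0, 0, 0, 0, 0, 0, 0, 0, 0, 0, 0, 0, 0, 0, 0, 0, 0, 0]
}}

```text
clock: 9.88
position: [0.5142, 0.2821, 0.0924]
tool_rot: [-1.57, 0.0, 1.741]
force: [-2.8, -0.1, 3.7]
grip_width: 0.013
```

Run:
```python
from h import *
im,c=cam("wrist"); save("w5.png",im)
s=monitor.observe(); print(s["clock"],s["position"],np.degrees(s["tool_rot"]),s["force"],s["moment"],s["grip_width"])
```

```text
9.9333 [0.51418951 0.28211428 0.09239627] [-8.99697986e+01  8.09601772e-04  9.97730167e+01] [-3.65601826 -0.81028654  4.38652992] [-0.03789788  0.65940197  0.03724474] 0.013454798192783697
```

View pics/w5.png

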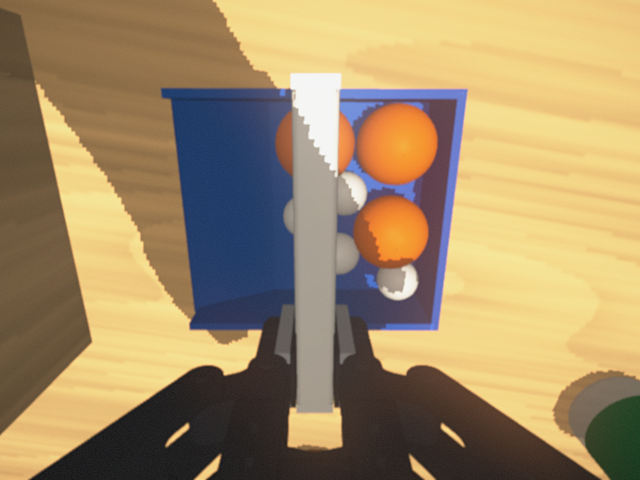

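Emit:
{"method": "drive_tool", "body": {
  "steps": [0, 0, 0, 4, 0, 0, 0, 0, 8, 0, 0, 0, 0, 14, 0, 0, 0, 0, 22, 0, 0, 0, 0, 24, 0]
}}

```text
clock: 10.35
position: [0.5143, 0.2817, 0.165]
tool_rot: [-1.57, 0.001, 1.741]
force: [-0.2, 0.4, -3.4]
grip_width: 0.0131
```

Emit:
{"method": "drive_tool", "body": {
  "steps": [0, 0, 0, 24, 0, 0, 0, 0, 24, 0, 0, 0, 0, 24, 0, 0, 0, 0, 24, 0, 0, 0, 0, 24, 0]
}}

```text
clock: 10.77
position: [0.5145, 0.2818, 0.2861]
tool_rot: [-1.571, -0.0, 1.741]
force: [-0.2, 0.8, -3.6]
grip_width: 0.013
```

Emit:
{"method": "drive_tool", "body": {
  "steps": [0, 0, 0, 24, 0, 0, 0, 0, 20, 0, 0, 0, 0, 14, 0, 0, 2.5, -9, 8, 0, 0, 5, -18, 2, 0]
}}

```text
clock: 11.18
position: [0.5219, 0.2562, 0.3539]
tool_rot: [-1.572, -0.001, 1.744]
force: [1.0, -0.8, -3.5]
grip_width: 0.0132
```

Emit:
{"method": "drive_tool", "body": {
  "steps": [0, 5, -18, 0, 0, 0, 5, -18, 0, 0, 0, 5, -18, 0, 0, 0, 5, -18, 0, 0, 0, 5, -18, 0, 0]
}}

```text
clock: 11.6
position: [0.5472, 0.1631, 0.3522]
tool_rot: [-1.57, 0.0, 1.741]
force: [1.2, -0.3, -2.8]
grip_width: 0.0132
```

Emit:
{"method": "drive_tool", "body": {
  "steps": [0, 5, -18, 0, 0, 0, 5, -18, 0, 0, 0, 5, -18, 0, 0, 0, 3.5, -18, 0, 0, 0, 0, 0, 0, 0]
}}

```text
clock: 12.02
position: [0.566, 0.0881, 0.3522]
tool_rot: [-1.57, 0.002, 1.736]
force: [0.1, 0.2, -3.9]
grip_width: 0.013
```

Emit:
{"method": "drive_tool", "body": {
  "steps": [0, 0, 0, 0, 0, 0, 0, 0, 0, 0, 0, 0, 0, 0, 0, 0, 0, 0, 0, 0, 0, 0, 0, 0, 0]
}}

```text
clock: 12.43
position: [0.5656, 0.0936, 0.3522]
tool_rot: [-1.571, -0.0, 1.742]
force: [-0.4, -0.4, -3.5]
grip_width: 0.0131
```

```bash
cat >> h.py <<'E'
def st():
    s=monitor.observe();p=s["position"][:2]-[.526,.0007]
    print(s["clock"],"pos",s["position"].round(4),"rot",np.degrees(s["tool_rot"]).round(1),"F",s["force"].round(1),"M",s["moment"].round(2),"w",round(s["grip_width"],4),"sx,sy",p@[.986,.168],p@[-.168,.986])
E
python3 - <<'E'
from h import *
a,c=cam("scene"); t,c=cam("top")
A=cv2.resize(a[60:300,180:500],(400,300));B=cv2.resize(t[170:350,250:490],(400,300))
save("s6.png",np.hstack([A,B]))
st()
E
```

```text
12.5333 pos [0.5656 0.0934 0.3523] rot [-90.   -0.   99.8] F [-0.3  0.  -3.8] M [ 0.01 -0.15  0.01] w 0.0132 sx,sy 0.05466056536078479 0.08470194591391128
```

View pics/s6.png

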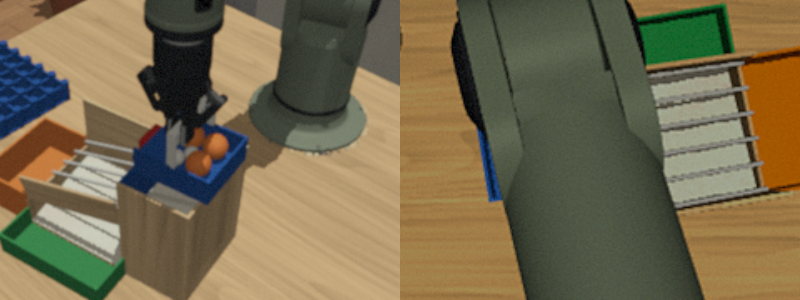

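Emit:
{"method": "drive_tool", "body": {
  "steps": [0, 0, 0, -8, 0, 0, 0, 0, -8, 0, 0, 0, 0, -6, 0, 0, 0, 0, -3, 0, 0, 0, 0, 0, 0],
  "grip_force": 25
}}

```text
clock: 12.95
position: [0.5657, 0.0926, 0.3272]
tool_rot: [-1.571, 0.0, 1.741]
force: [-2.9, -1.5, 6.4]
grip_width: 0.0128
```

Emit:
{"method": "drive_tool", "body": {
  "steps": [0, 0.6, -4, -1.9, 0, 0, 0.7, -3.9, -1.9, 0, 0, 0.6, -3.8, -2.3, 0, 0, 0.7, -3.8, -2.3, 0, 0, 0, 0, 0, 0]
}}

```text
clock: 13.37
position: [0.5692, 0.0793, 0.3205]
tool_rot: [-1.575, -0.004, 1.741]
force: [-3.6, 9.1, 24.4]
grip_width: 0.0134
```

Emit:
{"method": "drive_tool", "body": {
  "steps": [0, 0.6, -3.6, -2.6, 0, 0, 0.6, -3.6, -2.6, 0, 0, 0.6, -3.3, -2.9, 0, 0, 0.5, -3.3, -2.9, 0, 0, 0, 0, 0, 0]
}}

```text
clock: 13.78
position: [0.5724, 0.0657, 0.3106]
tool_rot: [-1.578, -0.004, 1.741]
force: [-1.4, 5.9, 37.4]
grip_width: 0.0132
```

Run:
```python
from h import *
a,c=cam("scene"); w,_=cam("wrist")
A=cv2.resize(a[100:270,220:420],(400,340),interpolation=3);B=cv2.resize(w,(400,340))
save("s7.png",np.hstack([A,B]))
st()
```

```text
13.8833 pos [0.5725 0.0657 0.311 ] rot [-90.4  -0.2  99.8] F [-2.   4.7 37.4] M [ 3.99  0.85 -0.11] w 0.0131 sx,sy 0.05679657332384807 0.056316068213412285
```

View pics/s7.png

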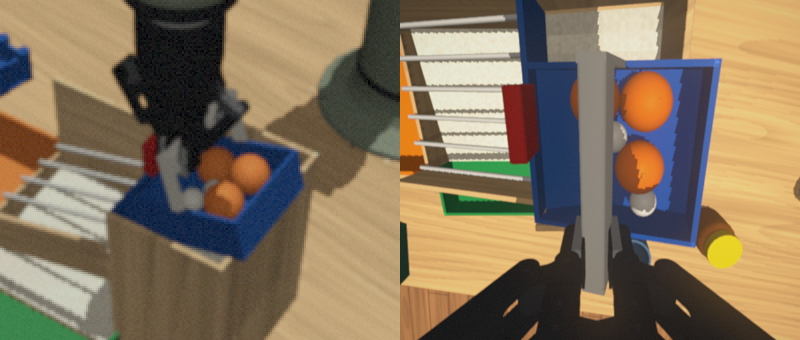

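Emit:
{"method": "drive_tool", "body": {
  "steps": [0, 0, 0, 0, 0, 0, 0.3, -1.6, -3.9, 0, 0, 0.3, -1.6, -3.9, 0, 0, 0, 0, 0, 0, 0, 0, 0, 0, 0],
  "grip_force": 20
}}

```text
clock: 14.3
position: [0.5738, 0.0589, 0.3029]
tool_rot: [-1.578, 0.001, 1.738]
force: [4.0, -11.5, 30.1]
grip_width: 0.0149
```

Emit:
{"method": "drive_tool", "body": {
  "steps": [0, 0.5, -2.6, -3.8, 0, 0, 0.4, -2.6, -3.7, 0, 0, 0, 0, 0, 0, 0, 0, 0, 0, 0, 0, 0, 0, 0, 0]
}}

```text
clock: 14.72
position: [0.5742, 0.0531, 0.2951]
tool_rot: [-1.577, 0.002, 1.738]
force: [2.4, -13.7, 25.9]
grip_width: 0.0164
```

```bash
cat >> h.py <<'E'
def tilt():
    st(); im,c=cam("wrist"); import time; save("t_%d.png"%int(time.time()),im)
    hsv=cv2.cvtColor(im,cv2.COLOR_RGB2HSV); m=cv2.inRange(hsv,(0,0,60),(180,60,255)); 
    o=cv2.inRange(hsv,(5,150,90),(18,255,255)); n,l,s,ce=cv2.connectedComponentsWithStats(o)
    print("orange",[(s[i].tolist()) for i in range(1,n) if s[i,4]>300])
    b=cv2.inRange(hsv,(105,120,30),(125,255,255)); n,l,s,ce=cv2.connectedComponentsWithStats(b)
    print("blue",[(s[i].tolist()) for i in range(1,n) if s[i,4]>800])
    for r in (100,140,180,220):
        x=np.where(b[r]>0)[0]; g=np.split(x,np.where(np.diff(x)>3)[0]+1); print(r,[(int(q[0]),int(q[-1])) for q in g if len(q)>4])
E
python3 -c "
from h import *
tilt()"
python3 - <<'E'
import cv2,sys
sys.path.insert(0,'.')
im=cv2.imread('pics/w5.png');b=cv2.inRange(cv2.cvtColor(im,cv2.COLOR_BGR2HSV),(105,120,30),(125,255,255))
import numpy as np
for r in (100,140,180,220):
    x=np.where(b[r]>0)[0]; g=np.split(x,np.where(np.diff(x)>3)[0]+1); print('w5',r,[(int(q[0]),int(q[-1])) for q in g if len(q)>4])
E
```

```text
14.7167 pos [0.5742 0.0531 0.2951] rot [-90.3   0.1  99.6] F [  2.4 -13.7  25.9] M [-1.58 -0.28  0.1 ] w 0.0164 sx,sy 0.05631242170857506 0.0435514330722777
orange [[0, 87, 45, 167, 4337], [348, 109, 99, 173, 11144], [500, 312, 57, 59, 877]]
blue [[205, 0, 44, 119, 2536], [374, 82, 179, 290, 5976], [226, 85, 58, 243, 8256], [352, 97, 163, 224, 12637]]
100 [(214, 223), (250, 279), (353, 471), (538, 549)]
140 [(247, 280), (444, 464), (472, 506), (530, 541)]
180 [(240, 281), (446, 460), (479, 504), (522, 533)]
220 [(242, 282), (421, 456), (466, 494), (515, 525)]
w5 100 [(172, 230)]
w5 140 [(177, 273)]
w5 180 [(181, 290), (364, 372)]
w5 220 [(186, 282)]
```

Emit:
{"method": "drive_tool", "body": {
  "steps": [0, 0.6, -3.3, -5, 0, 0, 0.6, -3.2, -5.2, 0, 0, 0.5, -3, -5.5, 0, 0, 0.5, -2.8, -5.8, 0, 0, 0, 0, 0, 0]
}}

```text
clock: 15.18
position: [0.5763, 0.0403, 0.2724]
tool_rot: [-1.576, 0.002, 1.738]
force: [3.1, -16.3, 15.9]
grip_width: 0.0186
```

Emit:
{"method": "drive_tool", "body": {
  "steps": [0, 0.3, -1.7, -4, 0, 0, 0.2, -1.3, -4, 0, 0, 0, 0, 0, 0, 0, 0, 0, 0, 0, 0, 0, 0, 0, 0]
}}

```text
clock: 15.6
position: [0.5763, 0.0371, 0.2644]
tool_rot: [-1.574, 0.003, 1.739]
force: [4.1, -17.9, 16.7]
grip_width: 0.019
```

```bash
python3 -c "
from h import *
tilt()"; cp $(ls -t pics/t_*|head -1) pics/w8.png
```

```text
15.6 pos [0.5763 0.0371 0.2644] rot [-90.2   0.2  99.6] F [  4.1 -17.9  16.7] M [-2.13 -0.39  0.69] w 0.019 sx,sy 0.05575035762013093 0.027449827434490225
orange [[353, 103, 74, 86, 5170], [260, 112, 16, 61, 633], [0, 134, 41, 134, 3398], [350, 193, 20, 63, 839]]
blue [[228, 0, 39, 122, 2340], [349, 76, 286, 346, 61947]]
100 [(235, 246), (358, 376), (397, 401), (435, 484), (500, 630)]
140 [(428, 619)]
180 [(411, 608)]
220 [(371, 598)]
```

View pics/w8.png

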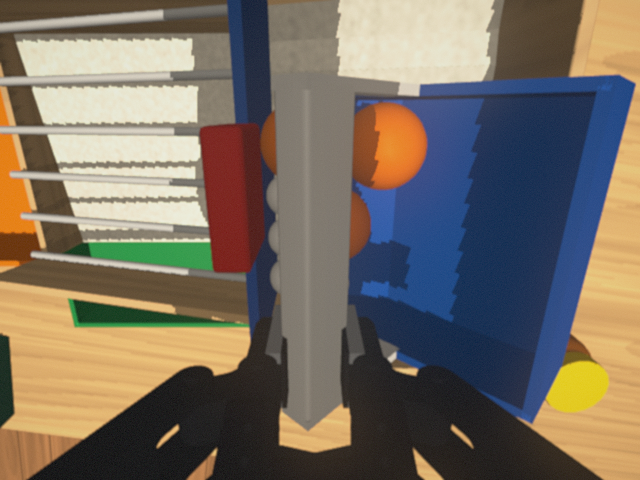

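Emit:
{"method": "drive_tool", "body": {
  "steps": [0, 0, 0, 4, 0, 0, -1.1, 6.5, 8, 0, 0, -1.1, 6.5, 8, 0, 0, -1.1, 6.5, 8, 0, 0, 0, 0, 0, 0],
  "grip_force": 25
}}

```text
clock: 16.07
position: [0.5717, 0.0611, 0.2921]
tool_rot: [-1.572, -0.001, 1.742]
force: [0.6, 1.8, -3.1]
grip_width: 0.0188
```

Emit:
{"method": "drive_tool", "body": {
  "steps": [0, -1.1, 6.5, 8, 0, 0, -1.1, 6.5, 8, 0, 0, -1.1, 6.5, 8, 0, 0, 0, 0, 0, 0, 0, 0, 0, 0, 0]
}}

```text
clock: 16.48
position: [0.5683, 0.0795, 0.3155]
tool_rot: [-1.572, -0.0, 1.742]
force: [0.2, 0.4, -3.6]
grip_width: 0.0189
```

```bash
python3 -c "
from h import *
tilt()"; cp $(ls -t pics/t_*|head -1) pics/w9.png
```

```text
16.4833 pos [0.5683 0.0795 0.3155] rot [-90.   -0.   99.8] F [ 0.2  0.4 -3.6] M [-0.1  -0.11  0.01] w 0.0189 sx,sy 0.05496220768335909 0.07063668083470377
orange [[209, 13, 60, 67, 3122], [204, 102, 77, 85, 4167], [0, 132, 32, 117, 2088]]
blue [[159, 0, 71, 314, 9546], [349, 83, 248, 323, 54298]]
100 [(171, 212), (575, 594)]
140 [(194, 201), (355, 585)]
180 [(198, 222), (353, 575)]
220 [(193, 226), (352, 566)]
```

View pics/w9.png

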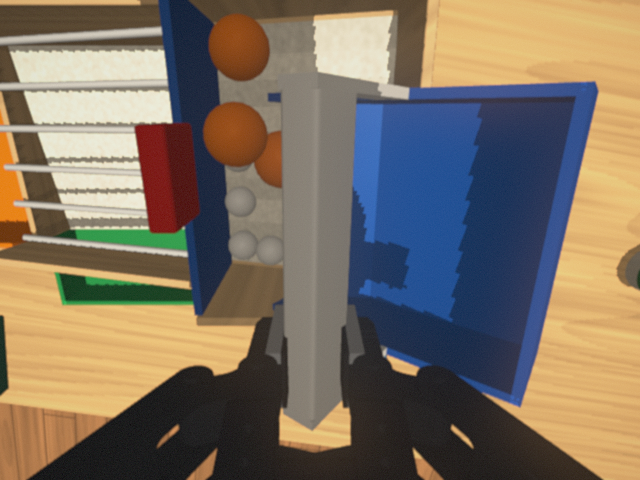

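Emit:
{"method": "drive_tool", "body": {
  "steps": [0, 0, 0, 20, 0, 0, 0, 0, 20, 0, 0, 0, 0, 20, 0, 0, -3.5, 9, 5, 0, 0, -6.5, 18.5, 0, 0],
  "grip_force": 30
}}

```text
clock: 16.95
position: [0.5588, 0.105, 0.3809]
tool_rot: [-1.573, 0.001, 1.737]
force: [0.5, -0.1, -3.4]
grip_width: 0.0193
```

Emit:
{"method": "drive_tool", "body": {
  "steps": [0, -6.5, 18.5, 0, 0, 0, -6.5, 18.5, 0, 0, 0, -6.5, 18.5, 0, 0, 0, -6.5, 18.5, 0, 0, 0, -6.5, 18.5, 0, 0]
}}

```text
clock: 17.37
position: [0.5248, 0.2002, 0.3789]
tool_rot: [-1.57, 0.0, 1.741]
force: [-0.1, -0.3, -2.4]
grip_width: 0.0188
```

Emit:
{"method": "drive_tool", "body": {
  "steps": [0, -6.5, 18.5, 0, 0, 0, -6.5, 18.5, 0, 0, 0, -6.5, 18.5, 0, 0, 0, -6.5, 18.5, 0, 0, 0, -6.5, 18.5, 0, 0]
}}

```text
clock: 17.78
position: [0.4922, 0.2927, 0.3789]
tool_rot: [-1.57, 0.0, 1.741]
force: [0.5, 0.1, -2.6]
grip_width: 0.0192
```

Emit:
{"method": "drive_tool", "body": {
  "steps": [0, -3.5, 9.5, -10, 0, 0, 0, 0, -20, 0, 0, 0, 0, -25, 0, 0, 0, 0, -25, 0, 0, 0, 0, -25, 0]
}}

```text
clock: 18.2
position: [0.4891, 0.3005, 0.2726]
tool_rot: [-1.57, 0.001, 1.741]
force: [0.7, 1.0, -3.4]
grip_width: 0.0191
```

Run:
```python
from h import *
st()
for n in("top","scene"):
    im,c=cam(n); save(n+"10.png",im); hsv=cv2.cvtColor(im,cv2.COLOR_RGB2HSV)
    # project the hopper region
    if n=="top":
        o=np.array([.526,.0007]);X=np.array([.986,.168]);Y=np.array([-.168,.986])
        poly=np.array([pix(c,[*(o+a*X+b*Y),.17]) for a,b in[(-.09,0),(.09,0),(.09,.124),(-.09,.124)]]).astype(int); print(poly.tolist())
        mk=np.zeros(im.shape[:2],np.uint8); cv2.fillPoly(mk,[poly],255)
        og=cv2.inRange(hsv,(5,150,90),(18,255,255))&mk
        k,l,s,ce=cv2.connectedComponentsWithStats(og); print("orange",[(s[i].tolist()) for i in range(1,k) if s[i,4]>30])
        T=cv2.resize(im[195:325,295:400],(420,520),interpolation=3)
    else: S=cv2.resize(im[150:380,230:480],(380,350))
S=cv2.copyMakeBorder(S,0,170,0,0,0); save("c10.png",np.hstack([T,S]))
```

```text
18.2 pos [0.4891 0.3005 0.2726] rot [-90.    0.   99.7] F [ 0.7  1.  -3.4] M [-0.05 -0.14 -0.02] w 0.0191 sx,sy 0.013939291691451392 0.30180585071744265
[[379, 301], [364, 217], [306, 227], [320, 311]]
orange [[342, 254, 32, 31, 520], [359, 286, 18, 18, 261]]
```

View pics/c10.png

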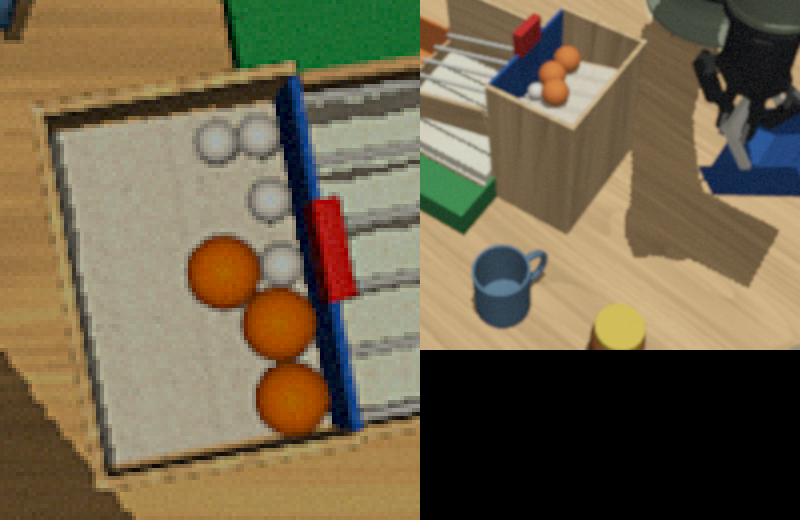

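Emit:
{"method": "drive_tool", "body": {
  "steps": [0, 0, 0, -25, 0, 0, 0, 0, -25, 0, 0, 0, 0, -25, 0, 0, 0, 0, -25, 0, 0, 0, 0, -25, 0]
}}

```text
clock: 18.72
position: [0.49, 0.3011, 0.1499]
tool_rot: [-1.572, -0.0, 1.741]
force: [1.0, -0.4, -2.5]
grip_width: 0.0191
```

Emit:
{"method": "drive_tool", "body": {
  "steps": [0, 0, 0, -20, 0, 0, 0, 0, -14, 0, 0, 0, 0, -10, 0, 0, 0, 0, -6, 0, 0, 0, 0, -4, 0]
}}

```text
clock: 19.13
position: [0.4922, 0.3069, 0.1016]
tool_rot: [-1.58, -0.009, 1.742]
force: [-23.8, 13.2, 106.0]
grip_width: 0.0192
```

Emit:
{"method": "drive_tool", "body": {
  "steps": [0, 0, 0, -4, 0, 0, 0, 0, -4, 0, 0, 0, 0, -3, 0, 0, 0, 0, 0, 0, 0, 0, 0, 0, 0]
}}

```text
clock: 19.55
position: [0.49, 0.301, 0.0857]
tool_rot: [-1.571, -0.0, 1.741]
force: [-0.9, -0.0, -1.8]
grip_width: 0.0136
```

Run:
```python
from h import *
tilt()
im,c=cam("scene"); save("s11.png",im)
# tub outline corners predicted for upright tub with grip 35mm along bar
m=cv2.inRange(cv2.cvtColor(im,cv2.COLOR_RGB2HSV),(105,120,30),(125,255,255))
n,l,s,ce=cv2.connectedComponentsWithStats(m); print([s[i].tolist() for i in range(1,n) if s[i,4]>400])
p=monitor.observe()["position"]; X=np.array([.986,.168,0]);Y=np.array([-.168,.986,0])
b=np.array([p[0],p[1],0])-.035*X
for nm,(x,y,z) in dict(lipA=(67,59,28),lipB=(67,-59,28),backA=(-65,59,46),backB=(-65,-59,46),fb=(25,59,0)).items():
    q=b-Y*x/1e3+X*y/1e3+np.array([0,0,z/1e3]); print(nm,np.round(pix(c,q)))
w,wc=cam("wrist")
for nm,(x,y,z) in dict(lipA=(67,59,28),lipB=(67,-59,28),backA=(-65,59,46),backB=(-65,-59,46)).items():
    q=b-Y*x/1e3+X*y/1e3+np.array([0,0,z/1e3]); print("w",nm,np.round(pix(wc,q)))
```

```text
19.55 pos [0.49   0.301  0.0857] rot [-90.   -0.   99.7] F [-0.9 -0.  -1.8] M [-0.06  0.04  0.03] w 0.0136 sx,sy 0.014952226455972314 0.30216768077477213
orange []
blue [[143, 85, 147, 264, 27686], [345, 85, 121, 10, 938], [378, 86, 102, 262, 2320], [340, 101, 92, 212, 16924]]
100 [(156, 234)]
140 [(161, 268), (344, 431), (465, 473)]
180 [(166, 287), (343, 428), (461, 468)]
220 [(170, 288), (342, 425), (456, 463)]
[[92, 87, 143, 99, 7435], [276, 157, 48, 56, 883], [383, 273, 78, 60, 1926]]
lipA [382. 301.]
lipB [406. 265.]
backA [440. 326.]
backB [462. 286.]
fb [398. 317.]
w lipA [194. 324.]
w lipB [167.  94.]
w backA [443. 342.]
w backB [475.  92.]
```

Emit:
{"method": "drive_tool", "body": {
  "steps": [25, 0, 0, 0, 0, 50, 0, 0, 0, 0, 70, 0, 0, 0, 0, 70, 0, 0, 0, 0, 70, 0, 0, 5, 0]
}}

```text
clock: 20.12
position: [0.4893, 0.3008, 0.0896]
tool_rot: [-1.57, 0.001, 1.741]
force: [0.9, 0.4, -1.0]
grip_width: 0.0697
```

Emit:
{"method": "drive_tool", "body": {
  "steps": [70, 0, 0, 20, 0, 70, 0, 0, 30, 0, 70, 0, 0, 35, 0, 70, 0, 0, 35, 0, 70, 0, 0, 35, 0]
}}

```text
clock: 20.53
position: [0.4894, 0.3008, 0.2472]
tool_rot: [-1.571, -0.0, 1.741]
force: [0.2, 1.3, -0.9]
grip_width: 0.0698
```

Emit:
{"method": "drive_tool", "body": {
  "steps": [70, 0, 0, 35, 0, 70, 0, 0, 35, 0, 70, 0, 0, 20, 0, 70, 0, 0, 0, 0, 70, 0, 0, 0, 0]
}}

```text
clock: 20.95
position: [0.4898, 0.3012, 0.3365]
tool_rot: [-1.573, -0.001, 1.741]
force: [-0.5, -0.0, -0.4]
grip_width: 0.0702
```

Run:
```python
from h import *
st()
w,c=cam("wrist"); save("w12.png",w); hsv=cv2.cvtColor(w,cv2.COLOR_RGB2HSV)
b=cv2.inRange(hsv,(105,120,30),(125,255,255)); n,l,s,ce=cv2.connectedComponentsWithStats(b)
for i in range(1,n):
    if s[i,4]>800:
        q=cv2.boxPoints(cv2.minAreaRect(cv2.findNonZero((l==i).astype(np.uint8)))); print(s[i].tolist(),[onz(c,*v,.04).round(3).tolist() for v in q])
# white handle at z .105
m=cv2.inRange(hsv,(0,0,70),(180,40,255)); n,l,s,ce=cv2.connectedComponentsWithStats(m)
for i in range(1,n):
    if 800<s[i,4]<20000:
        q=cv2.boxPoints(cv2.minAreaRect(cv2.findNonZero((l==i).astype(np.uint8)))); print("wh",s[i].tolist(),[onz(c,*v,.105).round(3).tolist() for v in q])
im,c=cam("scene"); save("s12.png",im)
m=cv2.inRange(cv2.cvtColor(im,cv2.COLOR_RGB2HSV),(105,120,30),(125,255,255))
n,l,s,ce=cv2.connectedComponentsWithStats(m); print([s[i].tolist() for i in range(1,n) if s[i,4]>400])
```

```text
20.95 pos [0.4898 0.3012 0.3365] rot [-90.1  -0.1  99.8] F [-0.5 -0.  -0.4] M [-0.04  0.01  0.  ] w 0.0702 sx,sy 0.014824726246399229 0.30233623742624627
[321, 105, 55, 109, 3843] [[0.51, 0.311, 0.04], [0.395, 0.293, 0.04], [0.386, 0.348, 0.04], [0.501, 0.371, 0.04]]
[252, 117, 53, 64, 1754] [[0.419, 0.222, 0.04], [0.41, 0.276, 0.04], [0.476, 0.287, 0.04], [0.485, 0.23, 0.04]]
wh [305, 102, 18, 121, 1790] [[0.505, 0.294, 0.105], [0.397, 0.277, 0.105], [0.394, 0.291, 0.105], [0.502, 0.311, 0.105]]
wh [458, 302, 45, 37, 1120] [[0.584, 0.466, 0.105], [0.548, 0.501, 0.105], [0.575, 0.528, 0.105], [0.614, 0.493, 0.105]]
wh [179, 316, 40, 64, 826] [[0.706, 0.18, 0.105], [0.619, 0.201, 0.105], [0.624, 0.221, 0.105], [0.712, 0.201, 0.105]]
[[92, 87, 143, 99, 7439], [276, 157, 48, 56, 883], [382, 262, 78, 73, 2809]]
```

Emit:
{"method": "drive_tool", "body": {
  "steps": [55, 3.1, -25, 0, 0, 55, 3.1, -25, 0, 0, 55, 3.1, -25, 0, 0, 55, 3.1, -25, 0, 0, 55, 3.1, -25, 0, 0]
}}

```text
clock: 21.47
position: [0.5048, 0.1747, 0.3341]
tool_rot: [-1.569, 0.001, 1.741]
force: [-0.0, 1.1, 0.5]
grip_width: 0.0549
```

Emit:
{"method": "drive_tool", "body": {
  "steps": [55, 3, -25, 0, 0, 55, 3, -25, 0, 0, 55, 3, -25, 0, 0, 55, 3, -25, 0, 0, 55, 3, -25, 0, 0]
}}

```text
clock: 21.88
position: [0.5198, 0.0497, 0.3342]
tool_rot: [-1.569, 0.0, 1.741]
force: [1.1, -0.1, 0.3]
grip_width: 0.0548
```

Emit:
{"method": "drive_tool", "body": {
  "steps": [55, 3, -25, 0, 0, 55, 3, -25, 0, 0, 55, 0, 0, 0, 0, 55, 0, 0, 0, 0, 55, 0, 0, 0, 0]
}}

```text
clock: 22.3
position: [0.5259, 0.0017, 0.3344]
tool_rot: [-1.569, -0.0, 1.741]
force: [-0.2, -0.1, -0.1]
grip_width: 0.0549
```

Run:
```python
from h import *
st()
w,c=cam("wrist"); save("w13.png",w); hsv=cv2.cvtColor(w,cv2.COLOR_RGB2HSV)
b=cv2.inRange(hsv,(0,150,60),(6,255,255)); n,l,s,ce=cv2.connectedComponentsWithStats(b)
for i in range(1,n):
    if s[i,4]>300:
        q=cv2.boxPoints(cv2.minAreaRect(cv2.findNonZero((l==i).astype(np.uint8)))); print(s[i].tolist(),[onz(c,*v,.27).round(4).tolist() for v in q])
```

```text
22.3 pos [0.5259 0.0017 0.3344] rot [-89.9  -0.   99.8] F [-0.2 -0.1 -0.1] M [ 0.06 -0.   -0.  ] w 0.0549 sx,sy 7.193936355712812e-05 0.0009703261373581747
[298, 232, 23, 83, 1703] [[0.501, -0.0117, 0.27], [0.499, -0.0003, 0.27], [0.5469, 0.0083, 0.27], [0.5491, -0.0041, 0.27]]
```

Emit:
{"method": "drive_tool", "body": {
  "steps": [55, -1.5, -3.5, -15, 0, 55, 0, 0, -22, 0, 55, 0, 0, -20, 0, 55, 0, 0, -14, 0, 55, 0, 0, -10, 0]
}}

```text
clock: 22.77
position: [0.5241, -0.0013, 0.2525]
tool_rot: [-1.569, -0.0, 1.743]
force: [-0.2, 0.2, 0.6]
grip_width: 0.0548
```

Emit:
{"method": "drive_tool", "body": {
  "steps": [55, 0, 0, 0, 0, 0, 0, 0, 0, 0, 0, 0, 0, 0, 0, 0, 0, 0, 0, 0, 0, 0, 0, 0, 0],
  "grip_force": 50
}}

```text
clock: 23.18
position: [0.525, -0.0016, 0.2549]
tool_rot: [-1.572, -0.001, 1.742]
force: [-0.4, 1.5, 2.4]
grip_width: 0.0136
```

Emit:
{"method": "drive_tool", "body": {
  "steps": [0, 0, 0, 0, 0, 0, 0, 0, 2, 0, 0, 0, 0, 6, 0, 0, 0, 0, 8, 0, 0, 0, 0, 8, 0]
}}

```text
clock: 23.6
position: [0.5249, -0.0016, 0.2786]
tool_rot: [-1.572, -0.001, 1.742]
force: [2.0, 6.2, -4.5]
grip_width: 0.0132
```

Emit:
{"method": "drive_tool", "body": {
  "steps": [0, 0, 0, 8, 0, 0, 0, 0, 8, 0, 0, 0, 0, 8, 0, 0, 0, 0, 6, 0, 0, 0, 0, 1, 0]
}}

```text
clock: 24.02
position: [0.5248, -0.0016, 0.3092]
tool_rot: [-1.571, -0.001, 1.742]
force: [6.2, 5.0, -20.0]
grip_width: 0.0132
```

Emit:
{"method": "drive_tool", "body": {
  "steps": [0, 0, 0, 0, 0, 0, 0, 0, 0, 0, 0, 0, 0, 0, 0, 0, 0, 0, 0, 0, 0, 0, 0, 0, 0]
}}

```text
clock: 24.43
position: [0.5248, -0.0016, 0.3092]
tool_rot: [-1.571, -0.001, 1.742]
force: [2.4, 5.2, -6.9]
grip_width: 0.0129
```

Emit:
{"method": "drive_tool", "body": {
  "steps": [0, 0, 0, 0, 0, 0, 0, 0, 0, 0, 0, 0, 0, 0, 0, 0, 0, 0, 0, 0, 0, 0, 0, 0, 0]
}}

```text
clock: 24.85
position: [0.5248, -0.0016, 0.3092]
tool_rot: [-1.571, -0.001, 1.742]
force: [2.6, 5.9, -6.9]
grip_width: 0.0128
```

```bash
cat >> h.py <<'E'
def balls():
    out={}
    for n in("top","scene"):
        im,c=cam(n); save("b_%s.png"%n,im); g=cv2.cvtColor(im,cv2.COLOR_RGB2HSV)
        o=np.array([.526,.0007,0]);X=np.array([.986,.168,0]);Y=np.array([-.168,.986,0])
        if n=="top":
            for nm,x0,x1,y0,y1,z in[("hop",-.09,.09,.003,.124,.17),("orange",-.09,.09,-.325,-.215,.03),("green",.1,.18,-.21,.01,.02),("bars",-.09,.09,-.21,-.003,.13)]:
                p=np.array([pix(c,o+a*X+b*Y+[0,0,z]) for a,b in[(x0,y0),(x1,y0),(x1,y1),(x0,y1)]]).astype(int)
                mk=np.zeros(g.shape[:2],np.uint8);cv2.fillPoly(mk,[p],255)
                for cn,lo,hi in[("org",(5,170,60),(18,255,255)),("wht",(0,0,110),(180,50,255))]:
                    k,l,s,ce=cv2.connectedComponentsWithStats(cv2.inRange(g,lo,hi)&mk); print(nm,cn,[s[i].tolist() for i in range(1,k) if s[i,4]>25])
E
python3 -c "
from h import *
st();balls()"
```

```text
24.85 pos [ 0.5248 -0.0016  0.3092] rot [-90.   -0.   99.8] F [ 2.6  5.9 -6.9] M [ 1.02 -0.57  0.06] w 0.0128 sx,sy -0.0015281993662008256 -0.0020756602231820757
hop org []
hop wht [[309, 222, 62, 88, 3264]]
orange org [[464, 202, 43, 80, 2129]]
orange wht []
green org []
green wht [[410, 182, 9, 8, 60], [382, 186, 9, 9, 63], [412, 192, 9, 9, 62], [390, 194, 9, 8, 60]]
bars org []
bars wht []
```

Emit:
{"method": "drive_tool", "body": {
  "steps": [0, 0, 0, -0.8, 0, 30, 0, 0, 0, 0, 50, 0, 0, 0, 0, 50, 0, 0, 0, 0, 50, 0, 0, 8, 0]
}}

```text
clock: 25.37
position: [0.5242, -0.0027, 0.3157]
tool_rot: [-1.569, 0.0, 1.741]
force: [-0.1, 0.2, -0.8]
grip_width: 0.0503
```

Emit:
{"method": "drive_tool", "body": {
  "steps": [50, 0, 0, 15, 0, 50, 0, 0, 20, 0, 50, 0, 0, 20, 0, 50, 0, 0, 20, 0, 50, 0, 0, 10, 0]
}}

```text
clock: 25.78
position: [0.5251, -0.0027, 0.4041]
tool_rot: [-1.574, 0.0, 1.741]
force: [-0.5, -0.0, 0.2]
grip_width: 0.0501
```

Emit:
{"method": "drive_tool", "body": {
  "steps": [50, 0, 25, 0, 0, 50, 0, 30, 0, 0, 50, 0, 30, 0, 0, 50, 0, 30, 0, 0, 50, 0, 30, 0, 0]
}}

```text
clock: 26.2
position: [0.5245, 0.1438, 0.4015]
tool_rot: [-1.571, 0.0, 1.741]
force: [1.1, 0.1, -0.0]
grip_width: 0.0499
```

Emit:
{"method": "drive_tool", "body": {
  "steps": [50, 0, 30, 0, 0, 50, 0, 20, 0, 0, 50, 0, 0, 0, 0, 50, 0, 0, 0, 0, 50, 0, 0, 0, 0]
}}

```text
clock: 26.62
position: [0.5248, 0.1918, 0.4013]
tool_rot: [-1.571, 0.0, 1.74]
force: [0.4, -0.8, -0.5]
grip_width: 0.0498
```

```bash
python3 - <<'E'
from h import *
st();balls()
from h import pickle if False else np
E
python3 - <<'E'
from h import *
import pickle
D=pickle.load(open("c.pkl","rb"))
t=cv2.imread("pics/b_top.png");g=cv2.cvtColor(t,cv2.COLOR_BGR2GRAY)
# orange balls: circles in the orange tray; radius about 9 px
r=g[195:295,450:525];r=cv2.resize(r,None,fx=4,fy=4,interpolation=3)
print(cv2.HoughCircles(r,cv2.HOUGH_GRADIENT,1,50,param1=80,param2=18,minRadius=28,maxRadius=46))
# gate height: red grip across two views
P=[]
for n in("top","scene"):
    h=cv2.cvtColor(cv2.imread(f"pics/b_{n}.png"),cv2.COLOR_BGR2HSV)
    m=cv2.inRange(h,(0,150,60),(6,255,255));k,l,s,ce=cv2.connectedComponentsWithStats(m)
    for i in range(1,k):
        if 60<s[i,4]<2500: print(n,s[i].tolist(),ce[i])
print("grip z=.305 predicted",[pix(D[n],[.524,-.002,.305]) for n in("top","scene")],"shut",pix(D["scene"],[.524,-.002,.25]))
# bystanders: difference with first pictures in top view
a=cv2.imread("pics/top.png").astype(int)
for nm,(x0,y0,x1,y1) in dict(mug=(280,148,322,206),jar=(212,170,252,208),pump=(122,215,170,252),bowl=(58,280,160,380)).items():
    print(nm,np.abs(a-t)[y0:y1,x0:x1].mean().round(1))
E
```

```text
[[[194.5 301.5  37.7]
  [153.5 105.5  35. ]
  [178.5 226.5  36.5]
  [174.5  45.5  37.7]]]
scene [291, 141, 10, 25, 129] [295.64341085 154.07751938]
grip z=.305 predicted [[np.float64(381.18497438701803), np.float64(256.901072153302)], [np.float64(300.75392778844946), np.float64(151.38054917781102)]] shut [np.float64(300.9485223985515), np.float64(172.55868471581232)]
mug 8.5
jar 8.6
pump 8.3
bowl 10.6  File "<stdin>", line 3
    from h import pickle if False else np
                         ^^
SyntaxError: invalid syntax
```

Run:
```python
from h import *
st();balls()
t=cv2.imread("pics/b_top.png");g=cv2.cvtColor(t,cv2.COLOR_BGR2GRAY)
r=cv2.resize(g[195:295,450:525],None,fx=4,fy=4,interpolation=3)
print(cv2.HoughCircles(r,cv2.HOUGH_GRADIENT,1,50,param1=80,param2=18,minRadius=28,maxRadius=46))
h=cv2.cvtColor(cv2.imread("pics/b_scene.png"),cv2.COLOR_BGR2HSV)
for lab,lo,hi,mn in(("red",(0,150,60),(6,255,255),60),("blue",(105,120,30),(125,255,255),400),("org",(7,200,130),(14,255,255),60)):
    k,l,s,ce=cv2.connectedComponentsWithStats(cv2.inRange(h,lo,hi));print(lab,[s[i].tolist() for i in range(1,k) if s[i,4]>mn])
a=cv2.imread("pics/top.png").astype(int)
for nm,(x0,y0,x1,y1) in dict(mug=(280,148,322,206),jar=(212,170,252,208),pump=(122,215,170,252),empty=(70,110,170,170)).items():
    print(nm,np.abs(a-t)[y0:y1,x0:x1].mean().round(1))
```

```text
26.6167 pos [0.5248 0.1918 0.4013] rot [-90.    0.   99.7] F [ 0.4 -0.8 -0.5] M [0.03 0.   0.01] w 0.0498 sx,sy 0.030905539774838668 0.1886092702665924
hop org []
hop wht [[317, 222, 60, 82, 2216]]
orange org [[455, 203, 52, 80, 2888]]
orange wht [[453, 241, 12, 14, 35], [456, 256, 14, 29, 99]]
green org []
green wht [[410, 181, 9, 9, 63], [382, 186, 9, 9, 64], [412, 192, 9, 9, 63], [390, 194, 9, 9, 66]]
bars org [[455, 208, 18, 76, 235]]
bars wht [[374, 207, 82, 14, 191], [376, 213, 86, 39, 1804], [384, 241, 87, 58, 3287], [373, 274, 7, 27, 42]]
[[[193.5 301.5  37.7]
  [177.5 222.5  36.5]
  [152.5  73.5  31. ]
  [ 29.5 346.5  45.4]
  [ 93.5 321.5  34.4]
  [ 18.5 269.5  37.7]]]
red [[291, 138, 18, 28, 290], [531, 198, 109, 109, 6410]]
blue [[92, 87, 143, 99, 7440], [274, 137, 50, 71, 1431], [382, 262, 78, 73, 2798]]
org []
mug 16.7
jar 26.6
pump 8.8
empty 10.7
```

Run:
```python
from h import *
a=cv2.imread("pics/top.png");t=cv2.imread("pics/b_top.png")
d=cv2.absdiff(cv2.GaussianBlur(a,(3,3),0),cv2.GaussianBlur(t,(3,3),0)).max(2)[195:290,450:522]
k,l,s,ce=cv2.connectedComponentsWithStats((d>22).astype(np.uint8)); print("tray diff",[(s[i].tolist(),ce[i].round().tolist()) for i in range(1,k) if s[i,4]>20])
A=cv2.cvtColor(cv2.imread("pics/scene.png"),cv2.COLOR_BGR2HSV);B=cv2.cvtColor(cv2.imread("pics/b_scene.png"),cv2.COLOR_BGR2HSV)
for lab,lo,hi in(("jar lid",(22,120,80),(34,255,255)),("pump cap",(105,150,60),(125,255,255)),("mug",(98,90,40),(112,200,200)),("orange",(3,150,60),(16,255,255))):
    for n,h in(("before",A),("now",B)):
        k,l,s,ce=cv2.connectedComponentsWithStats(cv2.inRange(h,lo,hi)); print(lab,n,[(s[i].tolist()) for i in range(1,k) if s[i,4]>60][:10])
# third ball: compare scene tray
d=cv2.absdiff(cv2.imread("pics/scene.png"),cv2.imread("pics/b_scene.png")).max(2)[150:235,160:250]
k,l,s,ce=cv2.connectedComponentsWithStats((cv2.medianBlur(d,3)>30).astype(np.uint8)); print("scene tray",[(s[i].tolist()) for i in range(1,k) if s[i,4]>15])
cv2.imwrite("pics/end.png",np.hstack([cv2.resize(t[150:330,250:530],(560,360)),]))
```

```text
tray diff [([28, 11, 15, 17, 87], [32.0, 21.0]), ([42, 12, 5, 11, 38], [44.0, 17.0]), ([35, 47, 14, 17, 91], [40.0, 56.0]), ([49, 48, 6, 12, 45], [51.0, 54.0]), ([39, 67, 14, 17, 94], [43.0, 75.0]), ([53, 68, 6, 12, 46], [55.0, 73.0])]
jar lid before [[345, 349, 33, 34, 886]]
jar lid now [[345, 350, 33, 33, 880]]
pump cap before [[93, 88, 142, 98, 7292], [277, 158, 47, 56, 888], [355, 287, 82, 78, 1228], [488, 370, 16, 16, 193]]
pump cap now [[93, 88, 142, 98, 7313], [274, 138, 50, 70, 1347], [383, 263, 77, 72, 2710], [488, 370, 16, 16, 196]]
mug before [[92, 87, 143, 99, 5680], [277, 158, 47, 56, 650], [355, 286, 83, 75, 1108], [265, 312, 47, 53, 1486], [399, 314, 12, 12, 68], [488, 370, 16, 17, 199]]
mug now [[92, 87, 143, 98, 5908], [273, 137, 51, 71, 974], [383, 263, 77, 72, 2501], [266, 312, 46, 52, 1478], [487, 370, 17, 17, 199]]
orange before [[207, 0, 62, 71, 1725], [165, 154, 85, 77, 2997], [547, 198, 86, 33, 94], [374, 323, 17, 18, 211], [389, 323, 29, 29, 423], [341, 367, 37, 34, 557]]
orange now [[208, 3, 54, 68, 1550], [165, 154, 85, 77, 2992], [532, 198, 91, 44, 104], [341, 367, 37, 34, 566]]
scene tray [[42, 21, 25, 28, 288], [41, 31, 11, 10, 76], [22, 51, 7, 5, 26]]
```

```bash
python3 -c "
from h import *
print(workorder.job_done()); st()"
```

```text
the job is handed in; nothing more can be done
None
the job is handed in; nothing more can be done
```

The job is done and handed in at about 26.6 s on the robot's clock, well inside the 72 s limit.

**What I did**
- The tool only moves along x, y and z and turns about the vertical, so it could not tip the tub itself. I gripped the handle lightly, off-centre, and pressed the tub's back underside on the hopper's uphill wall. The tub swung to about 49° in the fingers, and all seven balls ran in with the gate shut.
- I then put the tub down on open table uphill of the sorter, released it, and pulled the gate up 55 mm by its red grip.

**Last checks**
- **Hopper before the gate opened:** a picture showed all seven balls inside and the gate shut.
- **Green tray:** the top camera shows four white balls in it.
- **Orange tray:** three matching ball-sized changes against the first picture. The circle finder disagreed: it gave some false circles and was sure of only two. No orange was left in the hopper.
- **Gate:** its red grip still shows raised after I let go.
- **Tub:** stands upright; its measured outline fits a level tub.
- **Mug, jar and bottle:** at the same pixels as at the start in the scene camera. The top view differed at the mug and jar. I put that down to the arm or its shadow, but did not confirm it.

**What went less well**
- When I set the tub down still tilted, it pressed on the table and snapped upright. The wrist force read 106 N at the end of that call. The limit is 120 N, and I did not see the peak between readings.
- I had used all 12 pictures by then, so the checks made after that point were numerical only.

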